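Start a photometer reading

TASK

A capped sample vial already sits in the bench photometer's well. Switch the photometer on by pressing the raised end of its red rocker until it tips over, then push the hinged teal lid fully shut over the vial, and then press the green measure key all the way down and let it come back up. Do not press the blue or grey key, and leave the vial in its well and the flasks and bottle where they stand.

Things in the scene. Friction and masses are not known exactly. Their poses are not given: they have to be found in the camera images.
- photometer: White bench instrument, fixed: 270 mm deep (x), 290 wide (y). Origin: centre of underside; z up, -x to its front edge, +y left seen from the front. From x -20 to 135 a level deck 86 mm high: lid on the right, rocker on the left. From x -135 to -20 a panel sloping 15 degrees down to the front (55 mm high): dark display left, keys right, centred at x -85; y -25 grey, -70 blue, -115 green.
- rocker (a joint): Red rocker switch on the deck, 32 x 22 mm (long along x), pivot at x 55, y 100, z 86 mm of the photometer. Two flats meet at the pivot. 0 rad = off, as found: far (+x) flat slopes up, its end 10 mm above the deck, near flat level, 5 mm above. 0.35 = on: far flat level 5 mm above the deck, near one up. Stays where left; tips at about 4 N on the raised end. Bezel 1.5 mm high.
- rocker_raised_end (a point): Point on top of the rocker's far flat, 12 mm beyond the pivot (4 mm short of the flat's end); moves with the rocker. The end to press. It goes down about 4 mm to 5 mm above the deck.
- lid (a joint): Teal lid, a flat slab 100 long, 90 wide, 12 mm thick, hinged on its far (+x) edge. Opening angle in rad: 0 = shut, flat on the deck, outer face 12 mm above the deck; found at 0.7 to 1.15. Stiff hinge: stays where left; moves with 1 to 2 N at the free edge, about 4 N at 30 mm from the hinge.
- lid_hinge (a point): Middle of the lid's hinge line, at deck height (x 85, y -70, z 86 mm of the photometer); the line runs along the photometer's y. Fixed.
- lid_free_edge (a point): Middle of the lid's free edge, on its outer (upper) face, 100 mm from the hinge; moves with the lid.
- measure_key (a joint): Green measure key, 20 x 20 mm, rightmost of the three. 0 m = up; 0.004 m = fully down. It moves square to the sloping panel and springs back; 4.2 N when fully down, 1.4 N to begin.
- measure_key_top (a point): Centre of the top face of the green key, 8 mm above the panel when up; its z axis points out of the panel (leaning 15 degrees from vertical towards the front).
- zero_key (a joint): Blue key, same kind, middle of the row (45 mm from the green one). 0 = up, 0.004 = down. Not to be pressed.
- menu_key (a joint): Grey key, same kind, left of the row. 0 = up, 0.004 = down. Not to be pressed.
- vial: Capped glass vial, 24 mm across, 60 mm tall, loose in the well under the lid, its cap about 2 mm below the deck. Origin at the centre of its underside.
- volumetric_flask: Clear glass volumetric flask with a red stopper, 66 mm across, 168 mm tall, loose on the bench beside the photometer. Origin at the centre of its underside.
- conical_flask: Clear glass conical flask, 66 mm across at the foot, 104 mm tall, loose on the bench beside the photometer. Origin at the centre of its underside.
- reagent_bottle: White plastic bottle with a black cap, 58 mm across, 95 mm tall, loose on the bench beside the photometer. Origin at the centre of its underside.
Mind the look-alikes: they are no part of the job. What is shaped like the conical_flask but orange is not meant.

How it is judged:
By the outcome, as a careful person would: the job done as asked, in the order asked, and still so for the second after the job is handed in, with the robot touching nothing.
It also fails if it takes over 48 s, if anything falls off the work surface, if the arm or the gripper's body presses on something with over 40 N, if the wrist force passes 120 N, or if a joint passes its speed limit or range.

ROBOT

A 6-joint arm with a two-finger parallel gripper is mounted at the origin on the work surface. World frame = base frame: x ahead of the robot, y to its left, z up, the work surface at z = 0. Lengths are in m, angles in rad, forces in N, time in s.
With the tool pointing down it reaches from about 0.35 to 0.925 m from the base axis. Payload 6.4 kg.
Tool frame: the origin (TCP) lies on the centre line of the jaws, within the pads' length; the fingertips stand 25 mm ahead of it and the grasp point (between the pads) lies 6 mm ahead of it; y points along the fingers, z is the direction in which the jaws open and shut, and the axes are right-handed (so a half turn about y gives the same grasp; the last joint's range is limited). The gripper opens to 85 mm and grips with 20 to 120 N. Pads are 22 mm wide; open, the fingers measure 114 mm over their backs; the gripper's body (76 mm by 85 mm) begins 54 mm behind the grasp point. The pads swing forward as they close: fully open they stand 13 mm farther back than shut.
Start: joints at [-1.31, 0.245, 1.558, -0, 1.339, -0.174], TCP at [0.274, -0.59, 0.256] pointing down, gripper open.
Joint ranges: [-3.13, 3.13], [-1.02, 2.26], [0.13, 2.54], [-0.95, 4.09], [0.21, 2.88], [-2.74, 2.74]. Speed limits (rad/s): [2.57, 2.57, 3.14, 3.14, 3.14, 3.14].

INTERFACE

Orientations are given as a unit quaternion [w, x, y, z].
In Python, from cell import manip, optics, spotter gives the robot as it stands. Calls block until the motion is done:
- manip.move_pose(position, orientation): joint-space move of the TCP to a pose.
- manip.servo_line(position, max_speed=0.15, frame=None, until_force=None): straight line of the TCP; frame=None keeps the orientation; max_speed is the mean speed in m/s. With until_force (N) it stops when the force on the tool has changed by that much, and returns True; else False.
- manip.movej(angles): joint-space move.
- manip.ungrasp() and manip.gripper_close(f_grip=None): open the fingers fully, or close them until they stop; f_grip is the grip in N (None keeps the last).
- manip.pause(seconds).
- manip.solve_ik(position, orientation): joint angles nearest the present ones, or None.
- manip.get_obs(): the state.
- optics.camera(name): name is "scene" or "top"; returns the picture (384x512x3 uint8, red, green, blue); there is no depth.
- optics.camera_model(name): a dict with "vertical_fov" (degrees; the focal length in pixels is half the picture's height over the tangent of half this angle, whatever the lens; pixels are square), "cx", "cy" (the principal point, pixels), "eye" and "attitude" of the camera in the world. Camera axes: x right, y down, z forward; pixel columns grow to the right and rows downward; lengths in m; the calibration is good to about 2 mm. A picture is of the moment at which its call begins. camera_model takes no time and is no camera call.
A pose or a line that the arm cannot do raises manip.MotionError and nothing moves.
- manip.hand_in(): hands the job in, once; it reports no verdict.
Trained networks look in the newest picture that a camera, given by its name, has taken for a name from the list of things; names that differ only in an ending like _2 or _b are one class to them, and where a whole thing is asked for, a point or a joint stands for the part that bears it (a point fixed in the world has none). Each returns a list of dicts, best first, with "confidence" (0 to 1); they miss things now and then, are a little off and sometimes report something else, mostly with a low value. They report only what shows in the picture. A call takes as long as a camera call. They do not tell look-alikes from the thing itself.
- spotter.masks_of(camera, name): "mask" (384x512 bool, what is visible of it) and "xy" ([column, row] in pixels, amid what is visible of it).
- spotter.mark_of(camera, name): "xy" ([column, row] in pixels: a listed point, or the origin of a listed thing).
The state is a dict: "time": time; "joints": joint angles; "joint_vel": joint speeds; "effort": joint torques, N m; "tool_pos": TCP position; "tcp_rot": TCP orientation; "contact_force": force on the tool from outside, world axes, zero at the start; "torque": the same for the moment, N m; "grip_width": finger opening in m.
Only numpy, scipy, OpenCV 4.12 (cv2) and the standard library are available. Lean on these libraries where they do the work, as an engineer would, in place of code of your own. Each camera call takes 0.05 s, during which the arm holds its last target. There are 200 camera calls.

## Working session

There is one attempt and no reset: what is moved stays moved. The work goes in short steps, each a Python script; the robot and the scene stay as the last script left them, time stands still between calls to the robot, and variables do not carry over. Pictures are saved under pics/ and viewed, about 8 in all and at most 12, crops included, and the job is handed in when it is done.

```bash
ls; mkdir -p pics; python3 - <<'E'
from cell import manip, optics, spotter
import cv2
for c in ("scene","top"):
    im=optics.camera(c); cv2.imwrite(f"pics/{c}0.png",im[:,:,::-1]); print(c,optics.camera_model(c))
    for n in ("rocker_raised_end","lid_hinge","lid_free_edge","measure_key_top","photometer","vial","rocker","measure_key","zero_key","menu_key"):
        print(n,[(round(float(d["confidence"]),2),[round(float(v),1) for v in d["xy"]]) for d in spotter.mark_of(c,n)[:3]] if n not in("rocker","measure_key","zero_key","menu_key") else [(round(float(d["confidence"]),2),[round(float(v),1) for v in d["xy"]]) for d in spotter.masks_of(c,n)[:3]])
print(manip.get_obs())
a=cv2.imread("pics/scene0.png")
E
```

```text
pics
scene {'vertical_fov': 48.99072803964184, 'cx': 250.2577079241681, 'cy': 192.9957098327639, 'eye': array([1.22566731, 0.04606778, 0.99585733]), 'attitude': array([-0.21142654,  0.66009253,  0.68839243, -0.21375813])}
rocker_raised_end [(0.42, [263.4, 191.3])]
lid_hinge [(0.74, [197.4, 209.6])]
lid_free_edge [(0.97, [193.8, 173.4])]
measure_key_top [(0.4, [181.3, 164.0])]
photometer [(0.71, [219.7, 195.5])]
vial []
rocker []
measure_key [(0.43, [178.6, 162.7])]
zero_key []
menu_key [(0.39, [208.0, 155.7])]
top {'vertical_fov': 48.056286288559654, 'cx': 248.36295865032017, 'cy': 187.90235523998462, 'eye': array([0.40588264, 0.04737147, 1.10038652]), 'attitude': array([-0.05152564,  0.7097742 , -0.69824195,  0.07761353])}
rocker_raised_end [(0.56, [226.3, 188.0])]
lid_hinge [(0.62, [296.9, 167.7])]
lid_free_edge [(0.75, [304.6, 182.3])]
measure_key_top [(0.64, [328.0, 233.7])]
photometer [(0.65, [270.2, 213.2]), (0.17, [226.4, 187.5])]
vial [(0.58, [295.0, 195.1]), (0.55, [178.8, 208.3])]
rocker [(0.61, [228.2, 189.9])]
measure_key []
zero_key []
menu_key []
{'time': 1.1, 'joints': array([-1.31010337e+00,  2.45057853e-01,  1.55779853e+00, -1.79134457e-05,
        1.33869730e+00, -1.74121141e-01]), 'joint_vel': array([-0.00037374, -0.00064945,  0.00034005, -0.00010404, -0.00129794,
       -0.00083379]), 'effort': array([ 4.39927189e-04, -4.29521978e+01, -3.26426482e+01, -1.07548856e-04,
        4.97417986e-04, -9.47275623e-06]), 'tool_pos': array([ 0.27379958, -0.58953341,  0.25631803]), 'tcp_rot': array([-0.15251769,  0.15252881, -0.69044716,  0.69047522]), 'contact_force': array([-0.39420235,  0.49404306,  0.72541249]), 'torque': array([-0.01548048, -0.03432422,  0.00406488]), 'grip_width': 0.08537787379366775}
```

View pics/top0.png

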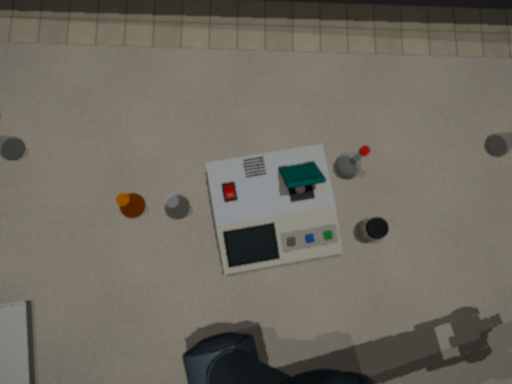

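View pics/scene0.png

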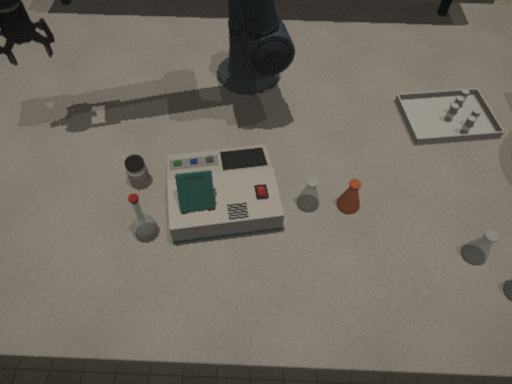

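```bash
cat > geo.py <<'E'
import numpy as np, cv2
from scipy.spatial.transform import Rotation as R
from scipy.optimize import least_squares
from cell import manip, optics, spotter
def project(c,P):
    m=optics.camera_model(c); f=192/np.tan(np.radians(m["vertical_fov"])/2)
    q=m["attitude"]; p=R.from_quat(q,scalar_first=True).inv().apply(np.atleast_2d(P)-m["eye"])
    return p[:,:2]/p[:,2:]*f+[m["cx"],m["cy"]]
def world(pose,P):
    x,y,yaw=pose[:3]; return R.from_euler('z',yaw).apply(np.atleast_2d(P))+[x,y,0]
def lid_pts(a):  # free edge, outer face, mid & ends; also hinge-side outer
    return np.array([[.085-.1*np.cos(a)+.012*np.sin(a),-.07+dy,.086+.1*np.sin(a)+.012*np.cos(a)] for dy in(0,.045,-.045)])
def blobs(c,im):
    h=cv2.cvtColor(im,cv2.COLOR_RGB2HSV).astype(int); H,S,V=h[...,0],h[...,1],h[...,2]
    win=np.zeros(H.shape,bool)
    if c=="top": win[140:280,200:345]=1
    else: win[140:245,160:290]=1
    out={}
    for n,k in dict(green=(abs(H-62)<14)&(S>110),blue=(abs(H-112)<12)&(S>110)&(V>60),red=((H<8)|(H>172))&(S>140)&(V>60)).items():
        k=k&win; nn,l,st,ce=cv2.connectedComponentsWithStats(k.astype(np.uint8))
        if nn>1: i=1+st[1:,4].argmax(); out[n]=(ce[i],st[i,4])
    return out
E
python3 - <<'E'
from geo import *
model={"green":[-.0871,-.115,.0761],"blue":[-.0871,-.07,.0761],"red":[.055,.1,.0925]}
corn={"top":{(135,145,86):(207,162),(135,-145,86):(323,145),(-135,-145,55):(341,254),(-135,145,55):(225,273)},
"scene":{(135,-145,86):(174,236),(135,145,86):(282,228),(-135,-145,55):(168,155),(-135,145,55):(265,148)}}
obs=[]
for c in ("top","scene"):
    im=cv2.imread(f"pics/{c}0.png")[:,:,::-1].copy()
    for n,(xy,a) in blobs(c,im).items(): print(c,n,xy,a); obs.append((c,n,model[n],xy,1))
    for k,v in corn[c].items(): obs.append((c,str(k),np.array(k)/1000,v,.5))
    x=200 if c=="top" else 155; y=135
    cv2.imwrite(f"pics/{c}_crop.png",cv2.resize(im[y:y+145,x:x+150,::-1],None,fx=4,fy=4,interpolation=cv2.INTER_CUBIC))
for sel in (["top"],["scene"],["top","scene"]):
    o=[q for q in obs if q[0] in sel]
    f=lambda p:np.concatenate([(project(c,world(p,P))[0]-xy)*w for c,n,P,xy,w in o])
    s=least_squares(f,[.38,-.0,.1],loss="soft_l1"); print(sel,s.x)
    for c,n,P,xy,w in o: print("  ",c,n,(project(c,world(s.x,P))[0]-xy).round(1))
p=s.x; np.save("pose.npy",p)
for a in np.arange(.6,1.25,.1): print(round(a,2),[project(c,world(p,lid_pts(a))).round(1).tolist() for c in("top","scene")])
for c in("top","scene"): print(project(c,world(p,[[.067,.1,.0945],[.085,-.07,.086]])))
E
```

```text
top green [327.52830189 234.56603774] 53
top blue [309.26785714 237.92857143] 56
top red [228.93571429 191.16428571] 140
scene green [177.13333333 162.26666667] 15
scene blue [193.44 160.76] 25
scene red [261.03797468 190.59493671] 79
['top'] [ 0.54953271 -0.0516446   0.18386965]
   top green [0.2 0.5]
   top blue [0.1 0.3]
   top red [ 0.2 -0.6]
   top (135, 145, 86) [-1.6 -0.1]
   top (135, -145, 86) [-0.7 -1.6]
   top (-135, -145, 55) [ 0.9 -0.8]
   top (-135, 145, 55) [-1.5  1. ]
['scene'] [ 0.55229313 -0.05042813  0.18176059]
   scene green [0.1 0.3]
   scene blue [-0.1  0.1]
   scene red [0.2 1.2]
   scene (135, -145, 86) [-5.5 -5.5]
   scene (135, 145, 86) [  1.6 -11.2]
   scene (-135, -145, 55) [-0.9  0.5]
   scene (-135, 145, 55) [ 0.8 -2.6]
['top', 'scene'] [ 0.55025476 -0.05115555  0.18387512]
   top green [0.  0.2]
   top blue [-0.1  0. ]
   top red [ 0.  -0.9]
   top (135, 145, 86) [-1.8 -0.4]
   top (135, -145, 86) [-0.9 -1.9]
   top (-135, -145, 55) [ 0.7 -1.1]
   top (-135, 145, 55) [-1.7  0.7]
   scene green [-0.1 -0.2]
   scene blue [-0.3 -0.4]
   scene red [-0.1  0
[... 306 characters left out ...]
86.4]], [[192.5, 170.8], [210.4, 168.9], [174.5, 172.7]]]
0.8 [[[306.6, 185.7], [286.8, 189.0], [326.3, 182.5]], [[192.4, 171.6], [210.5, 169.6], [174.2, 173.6]]]
0.9 [[[306.4, 181.6], [286.4, 184.8], [326.1, 178.4]], [[192.4, 172.8], [210.6, 170.8], [174.1, 174.8]]]
1.0 [[[306.0, 177.3], [286.0, 180.5], [325.8, 174.1]], [[192.5, 174.4], [210.8, 172.4], [173.9, 176.5]]]
1.1 [[[305.4, 172.8], [285.4, 176.1], [325.3, 169.6]], [[192.5, 176.5], [211.1, 174.4], [173.9, 178.5]]]
1.2 [[[304.8, 168.3], [284.8, 171.6], [324.8, 165.1]], [[192.7, 178.9], [211.3, 176.8], [173.9, 180.9]]]
[[228.15321454 185.22055662]
 [296.12835376 167.49070207]]
[[261.73163814 194.35016624]
 [197.25350369 209.48114582]]
```

View pics/top_crop.png

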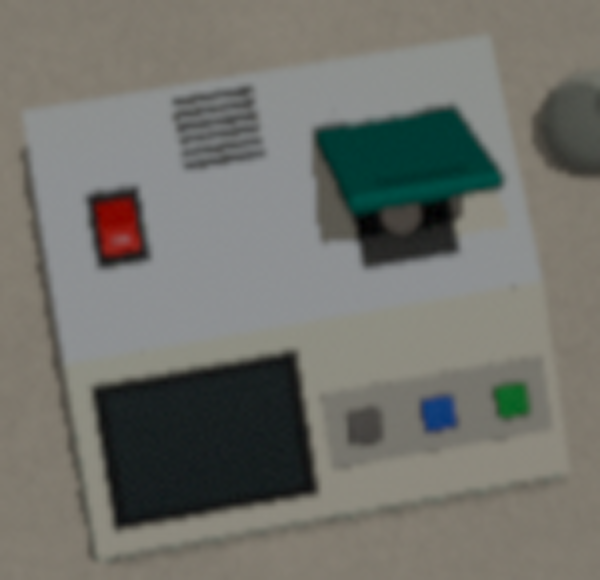

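View pics/scene_crop.png

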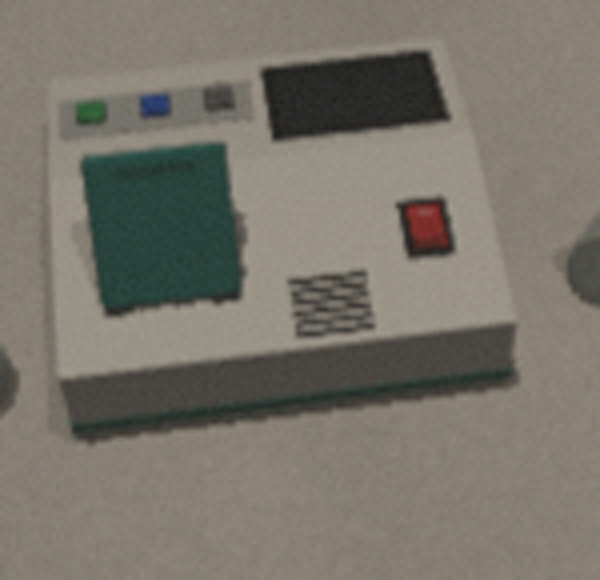

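```bash
cat >> geo.py <<'E'
pose=np.load("pose.npy") if __import__("os").path.exists("pose.npy") else None
TIP=.025
def quat(tilt=0.,flip=False):
    "tool ahead (y) = minus the normal leaning tilt to the front; z along photometer y"
    n=np.array([-np.sin(tilt),0,np.cos(tilt)]); z=np.array([0,-1. if flip else 1.,0]); y=-n
    M=np.stack([np.cross(y,z),y,z],1)
    return (R.from_euler('z',pose[2])*R.from_matrix(M)).as_quat(scalar_first=True)
def tcp(tip,tilt=0.):
    "TCP for the fingertip centre at a photometer point"
    return world(pose,np.array(tip)+TIP*np.array([-np.sin(tilt),0,np.cos(tilt)]))[0]
def state(l):
    o=manip.get_obs(); print(l,"t",round(o["time"],2),"tcp",o["tool_pos"].round(4),"F",o["contact_force"].round(1),"w",round(o["grip_width"],4))
E
python3 - <<'E'
from geo import *
print(R.from_quat(manip.get_obs()["tcp_rot"],scalar_first=True).as_matrix().round(2))
j0=manip.get_obs()["joints"]
qs={f:quat(0,f) for f in(False,True)}
best=min(qs,key=lambda f:np.inf if (s:=manip.solve_ik(tcp([.07,.1,.2]),qs[f])) is None else abs(s-j0).max())
for f in qs:
    for P,t in(([.07,.1,.2],0),([.05,-.07,.25],0),([-.087,-.115,.12],np.radians(15))): print(f,manip.solve_ik(tcp(P,t),quat(t,f)))
print(best); manip.gripper_close(20)
p=manip.get_obs()["tool_pos"]; manip.servo_line(p+[0,0,.08],.2)
manip.move_pose(tcp([.070,.1,.2]),quat(0,best)); 
manip.servo_line(tcp([.070,.1,.11]),.15); state("above")
print(manip.servo_line(tcp([.070,.1,.085]),.02,until_force=12)); state("pressed")
manip.servo_line(tcp([.070,.1,.2]),.15); state("up")
for c in("top","scene"):
    im=optics.camera(c); cv2.imwrite(f"pics/{c}1.png",im[:,:,::-1]); print(blobs(c,im))
a=cv2.imread("pics/top1.png")[135:280,200:350]; b=cv2.imread("pics/scene1.png")[135:280,155:305]
cv2.imwrite("pics/c1.png",cv2.resize(np.hstack([a,b]),None,fx=2.6,fy=2.6,interpolation=cv2.INTER_CUBIC))
E
```

```text
[[-0.91 -0.    0.42]
 [-0.42 -0.   -0.91]
 [ 0.   -1.    0.  ]]
False [-8.81232084e-02  1.67951562e-01  1.70639437e+00 -4.44089210e-16
  1.26724673e+00 -1.84279466e+00]
False [-3.61082849e-01  1.66048222e-01  1.61476337e+00 -4.44089210e-16
  1.36078106e+00 -2.11575430e+00]
False [-0.67387048 -0.05003434  2.11324147  0.24861283  0.91998277 -2.56395355]
True [-0.08812321  0.16795156  1.70639437  0.          1.26724673  1.298798  ]
True [-0.36108285  0.16604822  1.61476337  0.          1.36078106  1.02583835]
True [-0.67387048 -0.05003434  2.11324147  0.24861283  0.91998277  0.57763911]
True
above t 5.77 tcp [0.6015 0.0598 0.1359] F [0.1 0.8 0.8] w 0.0002
True
pressed t 6.75 tcp [0.603  0.0603 0.116 ] F [-1.5  0.1  4.5] w -0.0
up t 7.63 tcp [0.6    0.06   0.2236] F [ 0.3 -0.6 -0.4] w -0.0002
{'green': (array([327.53846154, 234.63461538]), np.int32(52)), 'blue': (array([309.26785714, 237.92857143]), np.int32(56))}
{'green': (array([177.26666667, 162.33333333]), np.int32(15)), 'blue': (array([193.4, 160.6]), np.int32(25)), 'red': (array([261.96666667, 192.6       ]), np.int32(30))}
```

```bash
python3 - <<'E'
from geo import *
manip.servo_line(tcp([.07,.1,.3]),.2)
manip.servo_line(tcp([.12,-.07,.3]),.2); state("lid")
im={c:optics.camera(c) for c in("top","scene")}
print(blobs("top",im["top"]),blobs("scene",im["scene"]))
for c in im: print([(d["confidence"],d["xy"]) for d in spotter.mark_of(c,"rocker_raised_end")[:2]])
for k,P in dict(off=[.067,.1,.0945],on=[.067,.1,.091]).items(): print(k,project("top",world(pose,P)),project("scene",world(pose,P)))
a=im["top"][150:230,205:285]; b=im["scene"][150:230,220:300]; 
a0=cv2.imread("pics/top0.png")[150:230,205:285,::-1];b0=cv2.imread("pics/scene0.png")[150:230,220:300,::-1]
cv2.imwrite("pics/c2.png",cv2.resize(np.vstack([np.hstack([a0,b0]),np.hstack([a,b])])[:,:,::-1],None,fx=3.7,fy=3.7,interpolation=cv2.INTER_CUBIC))
E
```

```text
lid t 9.42 tcp [ 0.6808 -0.0972  0.3248] F [-0.2 -0.6  1.1] w 0.0001
{'red': (array([228.83216783, 190.95804196]), np.int32(143))} {'green': (array([176.89473684, 162.42105263]), np.int32(19)), 'blue': (array([195.5, 160.5]), np.int32(6)), 'red': (array([261.        , 190.91011236]), np.int32(89))}
[(0.65, [227.8, 185.9])]
[(0.39, [263.0, 191.2])]
off [[228.15321454 185.22055662]] [[261.73163814 194.35016624]]
on [[228.16480209 185.49613076]] [[261.68985029 195.11479084]]
```

View pics/c2.png

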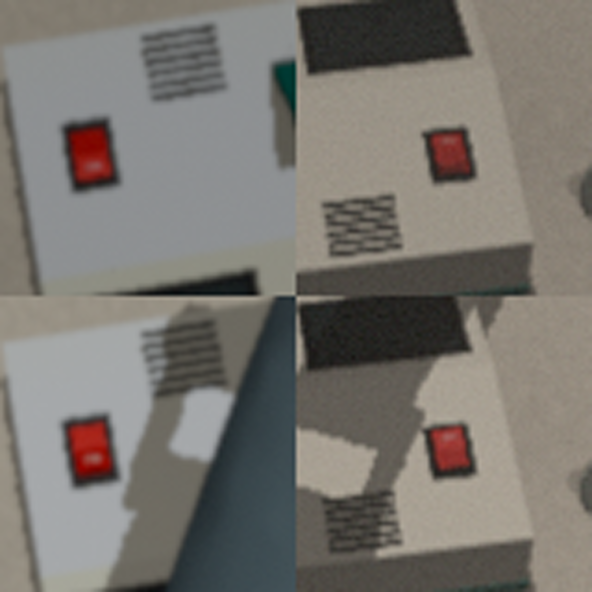

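```bash
python3 - <<'E'
from geo import *
for c in("top","scene"):
    a=cv2.imread(f"pics/{c}0.png")[:,:,2]; b=optics.camera(c)[:,:,0]
    for n,im in(("before",a),("after",b)):
        print(c,n,[int(np.mean([im[tuple(project(c,world(pose,[.055+dx,.1+dy,.092]))[0].round().astype(int)[::-1])] for dy in(-.007,-.003,.003,.007)])) for dx in(-.013,-.01,-.007,-.004,0,.004,.007,.01,.013)])
E
```

```text
top before [142, 141, 144, 139, 130, 126, 128, 122, 93]
top after [140, 148, 151, 151, 159, 166, 168, 164, 138]
scene before [133, 131, 128, 125, 121, 122, 114, 97, 85]
scene after [156, 156, 155, 156, 148, 142, 141, 142, 120]
```

```bash
python3 - <<'E'
from geo import *
def tip(a,r=.075,up=0): return np.array([.085-r*np.cos(a)+.012*np.sin(a)+.011,-.07,.086+r*np.sin(a)+.012*np.cos(a)+up])
q=quat(0,True)
manip.servo_line(tcp([tip(1.05)[0],-.07,.28]),.2); manip.servo_line(tcp(tip(1.05)),.15); state("start")
for a in (.95,.85,.75,.6,.45,.3,.2,.1,.04):
    hit=manip.servo_line(tcp(tip(a)),.06,until_force=30); state(a)
    if hit: print("hit"); break
else:
    print(manip.servo_line(tcp(tip(0,up=-.006)),.02,until_force=12)); state("shut")
E
```

```text
start t 11.11 tcp [ 0.6319 -0.1076  0.1833] F [-0.1 -0.4  0.2] w -0.0003
0.95 t 11.38 tcp [ 0.6239 -0.1087  0.1794] F [-0.5  0.6 -1.3] w -0.0003
0.85 t 11.66 tcp [ 0.6172 -0.1098  0.1751] F [ 0.4 -0.7  0.4] w -0.0
0.75 t 11.93 tcp [ 0.611  -0.1109  0.1704] F [ 0.5  1.1 -0.5] w -0.0003
0.6 t 12.28 tcp [ 0.6026 -0.1124  0.1626] F [-0.  -0.2  0.1] w -0.0
0.45 t 12.62 tcp [ 0.5956 -0.1137  0.1537] F [-1.2 -1.2  0.4] w 0.0002
0.3 t 12.96 tcp [ 0.5899 -0.1147  0.1439] F [-0.6  0.4  0.5] w -0.0
0.2 t 13.23 tcp [ 0.5871 -0.1153  0.137 ] F [ 0.  -0.1 -0.3] w 0.0002
0.1 t 13.51 tcp [ 0.5848 -0.1157  0.1298] F [ 0.2  0.6 -0.2] w 0.0
0.04 t 13.76 tcp [ 0.584  -0.1159  0.1256] F [-0.3 -0.2 -0.4] w 0.0002
True
shut t 14.07 tcp [ 0.5844 -0.1162  0.123 ] F [-2.2  0.8  6.3] w -0.0004
```

```bash
python3 - <<'E'
from geo import *
manip.servo_line(tcp([.035,-.07,.25]),.15)
t=np.radians(15)
manip.move_pose(tcp(np.array([-.0871,-.115,.0761])+.14*np.array([-np.sin(t),0,np.cos(t)]),t),quat(t,True)); state("key")
im={c:optics.camera(c) for c in("top","scene")}
cv2.imwrite("pics/c3.png",cv2.resize(np.hstack([im["top"][130:285,190:350],im["scene"][130:285,140:300]])[:,:,::-1],None,fx=2.5,fy=2.5,interpolation=cv2.INTER_CUBIC))
print(project("scene",world(pose,lid_pts(0))),project("top",world(pose,lid_pts(0))))
print([(d["confidence"],d["xy"]) for d in spotter.mark_of("scene","lid_free_edge")[:2]])
E
```

```text
key t 15.98 tcp [ 0.4442 -0.1882  0.236 ] F [-0.3 -0.2 -0.1] w -0.0001
[[194.10149996 175.86663334]
 [210.90079924 174.03082314]
 [177.1810981  177.7156775 ]] [[304.88851091 207.07331977]
 [286.2364138  210.19894549]
 [323.42877591 203.96643431]]
[(0.88, [196.2, 174.5])]
```

View pics/c3.png

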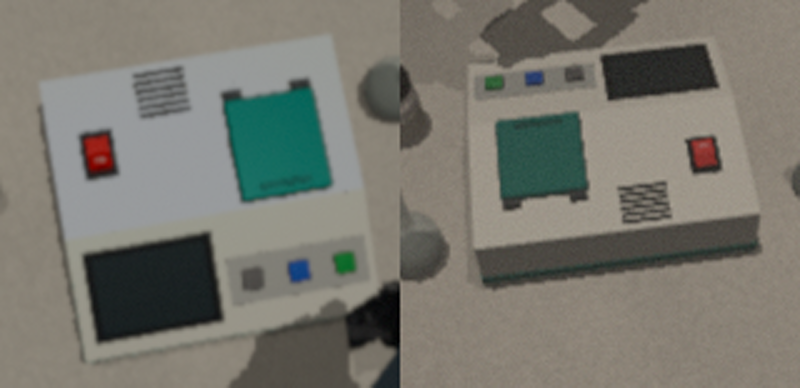

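```bash
python3 - <<'E'
from geo import *
t=np.radians(15); n=np.array([-np.sin(t),0,np.cos(t)]); K=np.array([-.0871,-.115,.0761])
print("tip px",project("top",world(pose,K+.14*n)),"key",world(pose,K))
manip.servo_line(tcp(K+.015*n,t),.12); state("near")
print(manip.servo_line(tcp(K-.009*n,t),.02,until_force=12)); o=manip.get_obs(); state("down")
print("tip along n rel. to key top mm",((R.from_euler('z',-pose[2]).apply(o["tool_pos"]-[pose[0],pose[1],0])-K)@n-TIP)*1e3)
manip.pause(.3); manip.servo_line(tcp(K+.14*n,t),.12); state("up")
im={c:optics.camera(c) for c in("top","scene")}
cv2.imwrite("pics/c4.png",cv2.resize(np.hstack([im["top"][130:285,190:350],im["scene"][130:285,140:300]])[:,:,::-1],None,fx=2.5,fy=2.5,interpolation=cv2.INTER_CUBIC))
E
```

```text
tip px [[345.41088974 247.2238109 ]] key [[ 0.48564973 -0.18014237  0.0761    ]]
near t 17.32 tcp [ 0.4759 -0.1824  0.1155] F [-0.3  0.3 -0.4] w -0.0004
True
down t 18.23 tcp [ 0.4802 -0.1811  0.0968] F [-5.1  0.4  8.4] w 0.0
tip along n rel. to key top mm -3.6136717892157577
up t 19.88 tcp [ 0.4434 -0.1876  0.2345] F [-0.   0.2  0.3] w 0.0002
```

View pics/c4.png

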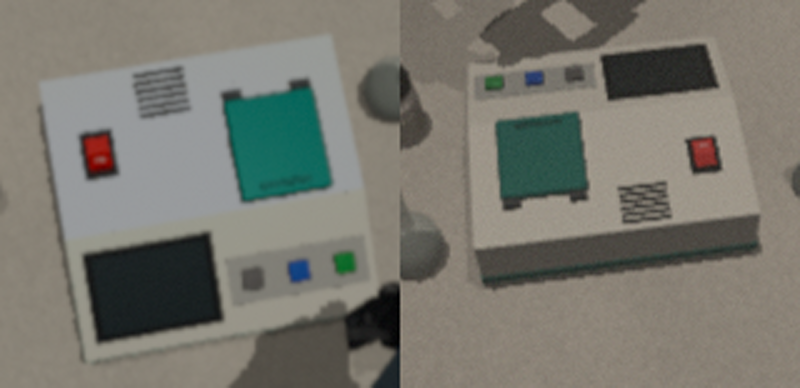

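```bash
python3 - <<'E'
from geo import *
state("end"); manip.hand_in()
E
```

```text
end t 19.98 tcp [ 0.4434 -0.1876  0.2346] F [-0.   0.4 -0.1] w -0.0001
the job is handed in; nothing more can be done
```

I switched the photometer on, shut the lid and pressed and released the green key, in that order. I then handed the job in at 20.0 s, with the closed gripper clear of everything.

- **Rocker:** the press stopped with the fingertips 5 mm above the deck, the height given for "on". The rocker is small in the pictures, so I compared brightness: in the top camera the near-to-far ratio went from about 1.13 to 0.91. That fits it having tipped.
- **Lid:** the final push stopped at 12 mm above the deck. In the pictures its free edge lies where a shut lid should, within about 1–2 pixels in both cameras.
- **Green key:** the press stopped 3.6 mm below the key's estimated rest height, against 4 mm nominal. That gap is within the 2 mm calibration error. The tool still felt about 9 N there, well over the 4.2 N given for fully down, so I took it as bottomed out. The last picture shows nothing touching it; I did not measure that it came back up.

The blue and grey keys were not approached. I checked the flasks and bottle only as far as they show in the close-up pictures, where none looked moved. The vial is hidden under the shut lid and was not checked after closing. The scene camera's far-corner misfits of up to 12 pixels came from my reading the bottom corners of the housing. The keys and rocker fitted within 1 pixel in both cameras.

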